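# Tighten the orange hold-down bolt with the ratchet wrench

### The job

A ratchet wrench has been left standing on each of the two bolts that will hold the microwave down on the cart. Tighten only the bolt with the orange dial: swing its wrench to and fro, clockwise strokes turning the bolt and back strokes slipping freely, until the white line on the orange dial points at the raised white mark on the edge of its plate (within about 10 degrees, and the bolt cannot be turned back). Then let go of the wrench, leave it on the bolt, and do not shift the other wrench, the one on the blue dial.

Things in the scene. Friction and masses are not known exactly. Their poses are not given: they have to be found in the camera images.
- orange_dial (a joint): Angle of the 9 mm wide white radial line on the orange dial (102 mm disc flush in a 130 mm square, 12 mm thick steel plate) from the raised white mark on the plate's edge, 58 mm from the axis: 0 at the mark, negative = still to tighten, positive = past it. Clockwise from above counts up. Starts at -2.5 to -1.2 rad. Stiff (0.4 N m), stays put, turned only by the wrench and never backwards.
- orange_bolt (a point): Point on the orange bolt's vertical axis, 50 mm above the cart top (mid-height of the handle). Fixed to the plate: +x points to the white mark, -x along the middle of the handle's swing, z up. Two dark pins, 10 mm thick, 58 mm tall, 60 mm from the axis, stop the handle 0.55 rad either side of that middle.
- orange_grip (a point): Middle of the black sleeve (90 long, 20 wide, 17 mm high, free below and beside) on the orange bolt's wrench, 150 mm from the axis, 50 mm up; head top 66 mm. Its -x points out along the handle, roughly at the robot. Clockwise (towards +y) drives, after up to 0.27 rad of slack; back slips freely. Starts within 0.4 rad of mid-swing, so one stroke is never enough; stays where left.
- blue_grip (a point): The same point on the second, identical ratchet wrench, which stands on the bolt with the blue dial: to be left alone.

How it is judged:
At the end, for the whole second after the job is handed in: The white line on the orange dial stands within 0.22 rad (12.6 degrees) of the raised white mark and is at rest, and the wrench on the blue dial is within 20 mm of where it was (value of joint orange_dial between -0.22 and 0.22 rad and velocity of joint orange_dial between -0.05 and 0.05 rad/s and distance of blue_grip from where it was at the start of the episode below 0.02 m); the robot touches nothing.
It fails at once if the wrench on the blue dial is swung more than 20 mm (distance of blue_grip from where it was at the start of the episode above 0.02 m).
It also fails if it takes over 51 s, if anything falls off the work surface, if the arm or the gripper's body presses on something with over 40 N, if the wrist force passes 120 N, or if a joint passes its speed limit or range.

### The arm

A 6-joint arm with a two-finger parallel gripper is mounted at the origin on the work surface. World frame = base frame: x ahead of the robot, y to its left, z up, the work surface at z = 0. Lengths are in m, angles in rad, forces in N, time in s.
With the tool pointing down it reaches from about 0.275 to 1 m from the base axis. Payload 8.4 kg.
Tool frame: the origin (TCP) lies on the centre line of the jaws, within the pads' length; the fingertips stand 17 mm ahead of it and the grasp point (between the pads) lies 2 mm behind it (bot.tcp_to_tips is the z of the fingertips in the tool frame, in m); z points along the fingers, y is the line along which they close (so a half turn about z gives the same grasp; the last joint's range is limited). The gripper opens to 85 mm and grips with 20 to 120 N. Pads are 22 mm wide; open, the fingers measure 114 mm over their backs; the gripper's body (76 mm by 85 mm) begins 54 mm behind the grasp point. The pads swing forward as they close: fully open they stand 13 mm farther back than shut.
Start: joints at [-1.231, 0.353, 1.633, -0, 1.155, -0.002], TCP at [0.209, -0.589, 0.248] pointing down, gripper open.
Joint ranges: [-2.63, 2.63], [-0.92, 2.1], [0.06, 2.66], [-1.3, 4.44], [0, 2.69], [-3.02, 3.02]. Speed limits (rad/s): [2.22, 2.22, 2.79, 3.14, 3.14, 3.14].

### API

Orientations are given as a unit quaternion [x, y, z, w].
In Python, from workcell import bot, hand, kinematics, get_obs, vision, hand_in gives the robot as it stands. The module is installed in compiled form; this text tells all that it offers. Calls block until the motion is done:
- bot.reach(position, orientation): joint-space move of the TCP to a pose.
- bot.servo_line(position, ori=None, velocity=0.15): straight line of the TCP; ori=None keeps the orientation; velocity is the mean speed in m/s.
- bot.goto_joints(angles): joint-space move.
- hand.move_gripper(opening, strength=None): finger opening in m; strength is the grip in N (None keeps the last); returns when the fingers have stopped.
- bot.dwell(seconds).
- kinematics.solve_ik(position, orientation): joint angles nearest the present ones, or None.
- get_obs(): the state.
- vision.read_camera(name): name is "side" or "top" or "wrist"; returns a dict with "frame" (384x512x3 uint8, red, green, blue), "intrinsics" (3x3 intrinsics, pixels), "view" (4x4, takes a point from world to camera coordinates). Camera axes: x right, y down, z forward; pixel columns grow to the right and rows downward; lengths in m; the calibration is good to about 2 mm. A picture is of the moment at which its call begins. There is no depth.
A pose or a line that the arm cannot do raises bot.IKError and nothing moves.
- hand_in(): hands the job in; it is judged then, once.
The state is a dict: "time_s": time; "joint_pos": joint angles; "joint_vel": joint speeds; "joint_efforts": joint torques, N m; "position": TCP position; "orientation": TCP orientation; "wrist_force": force on the tool from outside, world axes, zero at the start; "ft_torque": the same for the moment, N m; "gripper_width": finger opening in m; "grip_force": force on a finger pad.
Only numpy, scipy, OpenCV 4.12 (cv2) and the standard library are available. Lean on these libraries where they do the work, as an engineer would, in place of code of your own. Each camera call takes 0.05 s, during which the arm holds its last target. There are 200 camera calls.

## Working session

There is one attempt and no reset: what is moved stays moved. The work goes in short steps, each a Python script; the robot and the scene stay as the last script left them, time stands still between calls to the robot, and variables do not carry over. Pictures are saved under pics/ and viewed, at most 10 in all, crops included, and the job is handed in when it is done.

```bash
mkdir -p pics
python3 - <<'E'
from workcell import *
import cv2,numpy as np
for n in ["top","side"]:
    r=vision.read_camera(n); cv2.imwrite(f"pics/{n}0.png",r["frame"][:,:,::-1]); np.savez(f"{n}0.npz",**r)
    print(n,r["intrinsics"].round(1).tolist(),r["view"].round(3).tolist())
o=get_obs();print(o["time_s"],o["position"],o["orientation"],o["wrist_force"])
E
```

```text
top [[352.1, 0.0, 256.7], [0.0, 352.1, 190.6], [0.0, 0.0, 1.0]] [[-0.021, -1.0, 0.009, -0.004], [-0.996, 0.02, -0.09, 0.544], [0.09, -0.011, -0.996, 0.881], [0.0, 0.0, 0.0, 1.0]]
side [[401.2, 0.0, 259.8], [0.0, 401.2, 195.1], [0.0, 0.0, 1.0]] [[-0.892, -0.453, -0.009, 0.465], [-0.267, 0.542, -0.797, 0.208], [0.366, -0.708, -0.604, 0.591], [0.0, 0.0, 0.0, 1.0]]
0.1 [ 0.20934846 -0.58845755  0.24760345] [ 9.85429730e-01  1.70081825e-01 -1.25531881e-04 -6.35614372e-04] [ 0.17290876 -0.08338235  0.57083498]
```

View pics/top0.png

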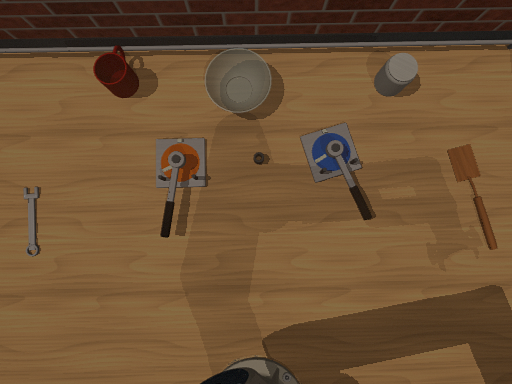

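View pics/side0.png

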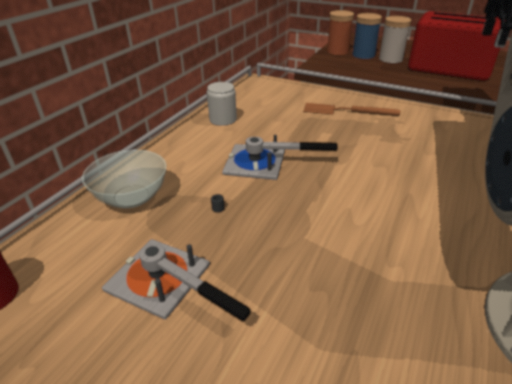

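```bash
cat > h.py <<'E'
from workcell import *
import cv2,numpy as np
def ray(r,px,z):
    K,V=r["intrinsics"],r["view"]; R,t=V[:3,:3],V[:3,3]; c=-R.T@t
    d=R.T@np.linalg.solve(K,[px[0],px[1],1.]); return c+d*(z-c[2])/d[2]
def proj(r,p):
    q=r["view"][:3,:3]@p+r["view"][:3,3]; q=r["intrinsics"]@q; return q[:2]/q[2]
def rect(r,c,z,half=.075,n=560):
    "top-down metric picture of the plane z about c (up = +x, left = +y)"
    w=np.array([[c[0]+half,c[1]+half],[c[0]+half,c[1]-half],[c[0]-half,c[1]-half],[c[0]-half,c[1]+half]])
    src=np.float32([proj(r,np.array([*p,z])) for p in w])
    return cv2.warpPerspective(r["frame"],cv2.getPerspectiveTransform(src,np.float32([[0,0],[n,0],[n,n],[0,n]])),(n,n),flags=cv2.INTER_CUBIC)
def big(m):
    cs,_=cv2.findContours(m.astype(np.uint8),cv2.RETR_EXTERNAL,cv2.CHAIN_APPROX_NONE); return max(cs,key=cv2.contourArea)
E
python3 - <<'E'
from h import *
for n in["top","side"]:
    r=dict(np.load(n+"0.npz")); f=r["frame"]; hsv=cv2.cvtColor(f,cv2.COLOR_RGB2HSV)
    m=(hsv[...,0]<14)&(hsv[...,1]>190)&(hsv[...,2]>120)
    if n=="top": m[:120]=0;m[:,:140]=0;m[:,230:]=0
    else: m[:230]=0;m[:,:100]=0;m[:,250:]=0
    c=cv2.convexHull(big(m)); e=cv2.fitEllipse(c); print(n,"dial",e,ray(r,e[0],.012))
    b=hsv[...,2]<45
    if n=="top": b[:200]=0;b[245:]=0;b[:,:155]=0;b[:,178:]=0
    else: b[:275]=0;b[325:]=0;b[:,:195]=0;b[:,255:]=0
    c=big(b); q=cv2.minAreaRect(c); print("sleeve",q,ray(r,q[0],.055))
    if n=="top":
        cv2.imwrite("pics/r0.png",rect(r,ray(r,e[0],.012),.012)[:,:,::-1])
E
```

```text
top dial ((179.8903045654297, 162.05096435546875), (36.95213317871094, 37.89104461669922), 73.85311126708984) [0.62387217 0.18414876 0.012     ]
sleeve ((167.1676483154297, 218.910400390625), (8.211088180541992, 35.353294372558594), 8.746162414550781) [0.47524949 0.20671004 0.055     ]
side dial ((138.64524841308594, 278.44451904296875), (20.543365478515625, 31.386375427246094), 173.1168670654297) [0.64384747 0.20837709 0.012     ]
sleeve ((223.37078857421875, 300.60675048828125), (56.39188766479492, 13.143975257873535), 32.00538635253906) [0.47304318 0.21200443 0.055     ]
```

View pics/r0.png

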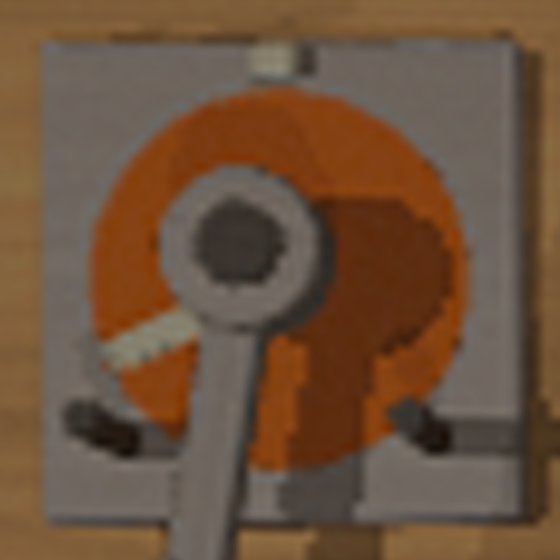

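The rectified view (0.268 mm/px) shows the dial centred at about (280,280). The mark is at (272,60), the line end at (115,355), which puts the dial near -1.98 rad, and the handle is about 0.17 rad clockwise of mid-swing. The axis-to-sleeve distance measures 150 mm, as specified. Next I'll cage the sleeve, back-stroke, drive once and look.

```bash
cat >> h.py <<'E'
from scipy.spatial.transform import Rotation as Ro
C=np.array([.624,.184]); M=.02       # axis; heading of the mark (ccw)
Z=.048; FLIP=np.pi
def pose(phi,z=Z,rad=.15):
    a=np.pi+M-phi                     # handle heading; clockwise = +phi
    return [C[0]+rad*np.cos(a),C[1]+rad*np.sin(a),z],(Ro.from_euler('z',a+FLIP)*Ro.from_euler('x',np.pi)).as_quat()
def swing(a,b,v=.15):
    n=max(1,int(np.ceil(abs(b-a)/.26))); F=0
    for p in np.linspace(a,b,n+1)[1:]:
        bot.servo_line(*pose(p),velocity=v); F=max(F,np.abs(get_obs()["wrist_force"]).max())
    o=get_obs(); print("swing",b,"F",round(F,1),"t",o["time_s"])
def dial(r,name=None):
    im=rect(r,C,.012); n=560; hsv=cv2.cvtColor(im,cv2.COLOR_RGB2HSV).astype(int)
    yy,xx=np.mgrid[:n,:n]; dx,dy=(xx-280)*.15/n,(280-yy)*.15/n
    rr=np.hypot(dx,dy); ang=np.arctan2(dx,dy)+M   # cw from mark
    m=(rr>.03)&(rr<.048)&(ang>-2.25)&(ang<.5)&(hsv[...,1]<95)&(hsv[...,2]>110)
    if name: o=im[:,:,::-1].copy(); o[m]=(255,0,255); cv2.imwrite(name,o)
    a=ang[m]; print("dial",m.sum(),a.mean().round(3) if m.sum() else None,a.std().round(3) if m.sum() else None)
E
python3 - <<'E'
from h import *
dial(dict(np.load("top0.npz")))
import h
best=[]
for f in (0,np.pi):
    h.FLIP=f; qs=[kinematics.solve_ik(*pose(p)) for p in(-.55,.2,.55)]; print(f,[None if q is None else np.round(q,2).tolist() for q in qs])
E
```

```text
dial 2847 -1.676 0.467
0 [[0.2, 0.46, 2.02, 0.0, 0.65, -1.94], [0.41, 0.48, 2.0, 0.0, 0.67, -0.98], [0.48, 0.52, 1.91, -0.0, 0.71, -0.56]]
3.141592653589793 [[0.2, 0.46, 2.02, -0.0, 0.65, 1.2], [0.41, 0.48, 2.0, -0.0, 0.67, 2.16], [0.48, 0.52, 1.91, -0.0, 0.71, 2.58]]
```

```bash
sed -i 's/FLIP=np.pi/FLIP=0/' h.py
python3 - <<'E'
from h import *
im=rect(dict(np.load("top0.npz")),C,.012); hsv=cv2.cvtColor(im,cv2.COLOR_RGB2HSV)
for p in[(130,348),(160,340),(180,240),(240,180),(210,400)]: print(p,hsv[p[1],p[0]])
p,q=pose(.17,.16); hand.move_gripper(.045); bot.reach(p,q)
bot.servo_line(pose(.17)[0],velocity=.12); hand.move_gripper(.032,20)
o=get_obs();print(o["time_s"],o["position"],o["gripper_width"],o["wrist_force"])
r=vision.read_camera("wrist"); cv2.imwrite("pics/w1.png",r["frame"][:,:,::-1])
E
```

```text
(130, 348) [ 23  46 134]
(160, 340) [ 27  41 125]
(180, 240) [ 11  35 117]
(240, 180) [ 17  38 107]
(210, 400) [ 15  32 111]
4.9 [0.47595694 0.20653586 0.04849104] 0.03196601191441694 [-0.15511366  0.49885583  0.06586573]
```

View pics/w1.png

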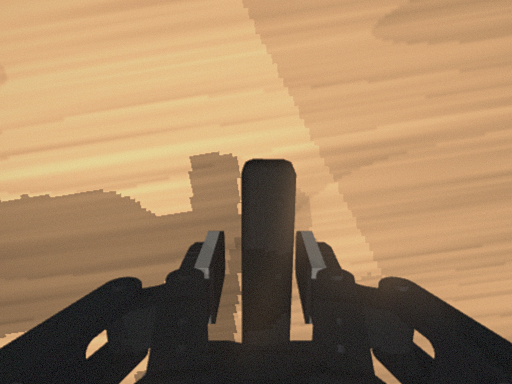

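The sleeve sits centred between the pads, with its end at (268,165). Now the back stroke and the first drive stroke.

```bash
sed -i "s/(hsv\[...,1\]<95)&(hsv\[...,2\]>110)/(hsv[...,1]<95)\&(hsv[...,2]>110)\&(hsv[...,0]>=19)/" h.py
python3 - <<'E'
from h import *
dial(dict(np.load("top0.npz")))
swing(.17,-.5); swing(-.5,.5)
r=vision.read_camera("top"); np.savez("top1.npz",**r); dial(r,"pics/d1.png")
E
```

```text
dial 1676 -1.977 0.053
swing -0.5 F 1.1 t 6.0917
swing 0.5 F 0.9 t 7.7083
dial 1403 -1.352 0.052
```

View pics/d1.png

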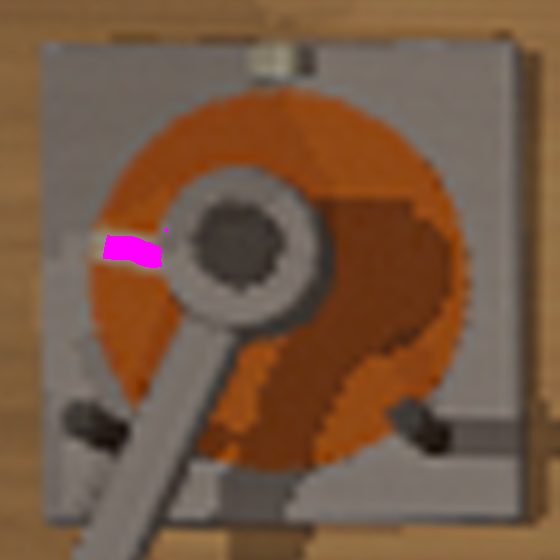

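The line mask sits on the line at about (130,250). The dial advanced 0.625 rad to -1.35. Two more strokes.

Run:
```python
from h import *
for i in(2,3):
    swing(.5,-.5); swing(-.5,.5)
    r=vision.read_camera("top"); dial(r,f"pics/d{i}.png")
```

```text
swing -0.5 F 0.6 t 9.375
swing 0.5 F 1.2 t 10.9917
dial 1252 -0.604 0.142
swing -0.5 F 1.0 t 12.6583
swing 0.5 F 0.9 t 14.275
dial 1633 0.158 0.246
```

View pics/d3.png

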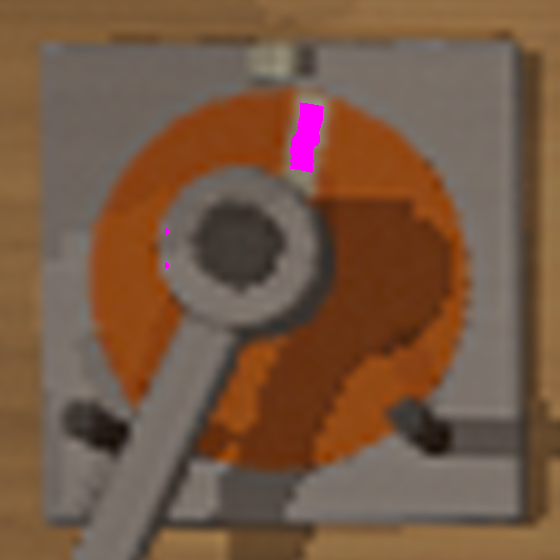

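The line centre is at about (306,137) and the mark at (272,60). The last stroke gained more than I predicted, so the dial is past the mark by about 0.18-0.2 rad, inside the limit but only just. The dial can't be turned back, so I'll let go without pushing clockwise, then measure properly.

Run:
```python
from h import *
swing(.5,.467,.05); hand.move_gripper(.05); bot.servo_line(pose(.467,.17)[0],velocity=.12)
o=get_obs();print(o["time_s"],o["position"],o["wrist_force"])
for n in("top","side"):
    r=vision.read_camera(n); np.savez(n+"4.npz",**r)
    cv2.imwrite(f"pics/{n}4.png",rect(r,C,.012)[:,:,::-1])
r=dict(np.load("top4.npz")); im=rect(r,C,.012); hsv=cv2.cvtColor(im,cv2.COLOR_RGB2HSV).astype(int)
m=(hsv[...,0]>=19)&(hsv[...,1]<95)&(hsv[...,2]>110); m[:90]=0;m[190:]=0;m[:,:260]=0;m[:,360:]=0
l=cv2.minAreaRect(big(m)); p=big(m)[:,0]; c=np.array(l[0]); print("line",l, cv2.fitLine(p,cv2.DIST_L2,0,.01,.01).ravel())
o=(hsv[...,0]<14)&(hsv[...,1]>150); e=cv2.fitEllipse(cv2.convexHull(big(o))); print("dial",e)
k=(hsv[...,0]>=17)&(hsv[...,1]<95)&(hsv[...,2]>125); k[:35]=0;k[85:]=0;k[:,:230]=0;k[:,310:]=0
mk=cv2.minAreaRect(big(k)); print("mark",mk)
g=(hsv[...,1]<70); 
print("line ang",np.arctan2(c[0]-e[0][0],e[0][1]-c[1]))
# blue wrench sleeve before/after
for n in("top0.npz","top4.npz"):
    q=dict(np.load(n)); v=q["frame"].max(2)<45; v[:180]=0;v[225:]=0;v[:,:345]=0;v[:,380:]=0
    print(n,ray(q,cv2.minAreaRect(big(v))[0],.055))
```

```text
swing 0.467 F 0.3 t 14.575
16.0583 [0.48828864 0.24861169 0.16928445] [-0.36542216  0.8321334   0.13519703]
line ((304.3680114746094, 142.14654541015625), (27.814435958862305, 92.36152648925781), 11.53462028503418) [ 1.5922140e-01 -9.8724288e-01  3.0563635e+02  1.4190909e+02]
dial ((286.8338928222656, 282.6526184082031), (359.5859069824219, 375.58575439453125), 17.73893165588379)
mark ((268.4554443359375, 60.5544548034668), (29.055086135864258, 34.428287506103516), 84.2894058227539)
line ang 0.12415078351980925
top0.npz [ 0.50574316 -0.27207744  0.055     ]
top4.npz [ 0.50602367 -0.27201707  0.055     ]
```

View pics/side4.png

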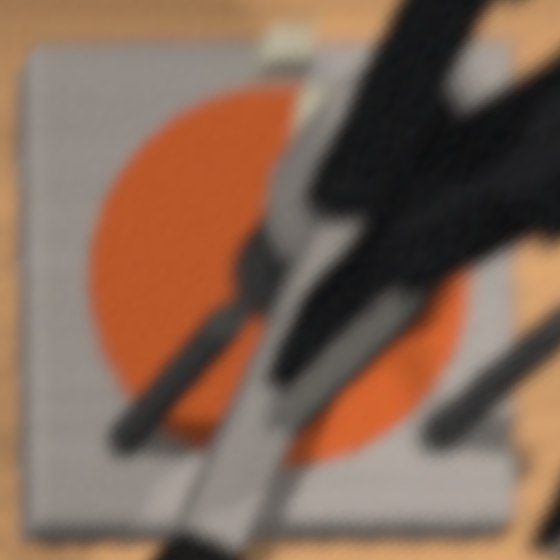

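View pics/top4.png

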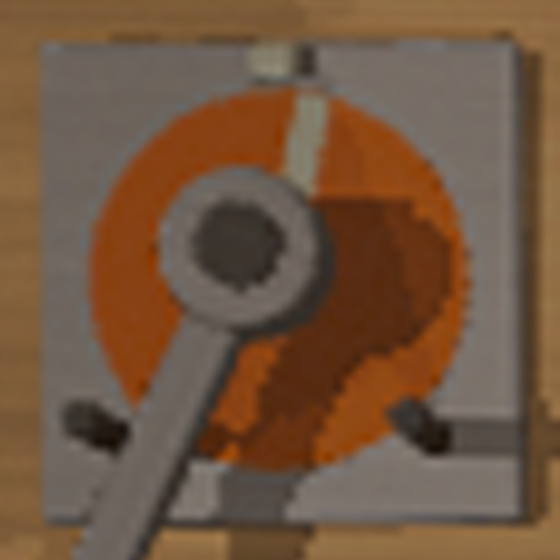

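The line measures about +0.16 to +0.17 rad from its slope and from its centre against the axis. Adding the mark's 0.02 rad offset gives about +0.19, inside 0.22. It can't be improved, since the bolt doesn't turn back. The blue wrench hasn't moved (under 1 mm), and the gripper is clear.

```bash
python3 -c "
from workcell import *
print(hand_in())"
```

```text
the job is handed in; nothing more can be done
None
```

I handed the job in with the orange line about 0.19 rad (11°) past the mark by my measurement, inside the 0.22 rad limit but only narrowly because the last stroke went further than I predicted; the wrench is still on the bolt, the gripper is clear, the blue wrench did not move, and no verdict came back.

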